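# Lock the pipette arm into its stand

## Robot

A 7-joint arm with a two-finger parallel gripper is mounted at the origin on the work surface. World frame = base frame: x ahead of the robot, y to its left, z up, the work surface at z = 0. Lengths are in m, angles in rad, forces in N, time in s.
With the tool pointing down it reaches from about 0.425 to 0.925 m from the base axis. Payload 6.8 kg.
Tool frame: the origin (TCP) lies at the very end of the fingers, on their centre line; the grasp point (between the pads) lies 19 mm behind it; z points along the fingers, y is the line along which they close (so a half turn about z gives the same grasp; the last joint's range is limited). The gripper opens to 85 mm and grips with 20 to 120 N. Pads are 22 mm wide; open, the fingers measure 114 mm over their backs; the gripper's body (76 mm by 85 mm) begins 54 mm behind the grasp point. The pads swing forward as they close: fully open they stand 13 mm farther back than shut.
Start: joints at [1.157, 0.477, 0.022, 1.555, -0.011, 1.109, -0.083], TCP at [0.203, -0.644, 0.231] pointing down, gripper open.
Joint ranges: [-2.96, 2.96], [-0.34, 2.1], [-1.41, 1.46], [0.24, 2.44], [-1.37, 4.51], [0.17, 1.92], [-2.96, 2.96]. Speed limits (rad/s): [2.39, 2.39, 3.14, 3.14, 3.14, 3.14, 3.14].

## Interface

Orientations are given as a unit quaternion [w, x, y, z].
In Python, from station import bot gives the robot as it stands.
- The arm moves only by the tool apply_moves, never from a script. Its argument "deltas" is a list of rows, each a list of 3 entries, a list of its own where there are three numbers: the closure, from 0 (fully open) to 1 (shut), then the shift along the tool's x, y, z in units of 0.2 m (1.0 is 0.2 m), then the turn about the tool's z in units of 2 pi rad (1.0 is 2 pi rad). A call has 1 to 12 rows; each row is the pose to reach, as a shift and turn from the pose commanded when the call began, along the tool's axes at that moment, turning the shorter way round; what a row does not reach only later rows make up. A row lasts 1/10 s, in which the tool goes at most 50 mm and 8.59 degrees, less where a joint would pass 70% of its speed; a pose out of reach is approached as far as the arm can. A call with a number of a shift or a turn outside -1 to 1 is refused whole. A call with a gripper value outside its range is refused whole. The fingers move at their own pace and stop on an object; "squeeze" is the grip in N (left out, the last holds). Time passes only in rows, so rows that repeat a pose let the fingers close. It gives the time, the measured TCP pose, the force, the opening and the grip force at its end, in the units of the state.
- bot.get_obs(): the state, without advancing time (a new reading comes with each control period).
- bot.read_camera(name): name is "scene" or "side" or "wrist"; returns a dict with "color" (420x560x3 uint8, red, green, blue), "intrinsics" (3x3 intrinsics, pixels), "pose" (4x4, takes a point from camera to world coordinates); the wrist camera has in their place "hand_eye" (4x4, takes a point from camera to tool coordinates, whose origin is the TCP and whose axes are the flange's). Camera axes: x right, y down, z forward; pixel columns grow to the right and rows downward; lengths in m; the calibration is good to about 2 mm. A picture is of the moment at which its call begins: read the wrist's pose just before it. There is no depth.
- bot.hand_in(): hands the job in; it is judged then, once.
Trained networks look in a picture, given as the dict that the camera call returned (one of the last four; its "shot" number tells which), for a name from the list of things; names that differ only in an ending like _2 or _b are one class to them, and where a whole thing is asked for, a point or a joint stands for the part that bears it (a point fixed in the world has none). Each returns a list of dicts, best first, with "confidence" (0 to 1); they miss things now and then, are a little off and sometimes report something else, mostly with a low value. They report only what shows in the picture. A call takes as long as a camera call. They do not tell look-alikes from the thing itself.
- bot.look_for(picture, target): "point" ([x, y, z] in m, in world coordinates, good to about 4 mm: the middle of the surface that is visible of it).
The state is a dict: "t": time; "q": joint angles; "joint_vel": joint speeds; "joint_torque": joint torques, N m; "eef_pos": TCP position; "tool_rot": TCP orientation; "contact_force": force on the tool from outside, world axes, zero at the start; "torque": the same for the moment, N m; "gripper_width": opening from 0.0 (shut) to 1.0 (fully open); "grasp_force": force on a finger pad.
Only numpy, scipy, OpenCV 4.12 (cv2) and the standard library are available. Lean on these libraries where they do the work, as an engineer would, in place of code of your own. Each camera call takes 0.05 s, during which the arm holds its last target. There are 200 camera calls.

## Task

The swing arm of the steel pipette stand is standing in its guide hole but is not home. Turn it until it points out over the drip dish, so that its flatted foot matches the slot, press it straight down until its collar sits flush on the guide plate, then swing the keeper fully over the collar. Do not disturb the other things on the shelf.

Things in the scene. Friction and masses are not known exactly. Their poses are not given: they have to be found in the camera images.
- stand: Fixed steel pipette stand: keyed block 120 (x) x 70 (y) x 30 mm high, four 12 mm pillars, and a thick guide plate of the same outline from 48 to 90 mm up. Origin on the shelf under the common axis of slot and guide hole; z up; +x runs towards its long foot plate with the round drip dish, centre 122 mm out.
- slot (a point): Mouth of the slot in the keyed block, 30 mm up: 31.5 (stand's x) x 15.5 (y) mm, chamfered. A stiff rubber plug in it, top level with the block, holds the foot up: about 4 to 6 N beyond the arm's weight pushes it down (press with 10 to 20 N); it stays where pushed and does not spring back.
- guide (a point): Centre of the round guide hole, 35 mm wide, in the guide plate's top face, 90 mm above the shelf.
- swing: Loose aluminium swing arm, about 300 g, upright in the guide hole, free to turn. Origin under its foot, on its axis; z up the shaft, x along its long bar. From the origin up: flatted foot 28 (x) x 12 (y) mm, 22 mm long; shank 34 mm wide to 82 mm; collar 52 mm wide to 90 mm; post 18 mm wide to the cap. At the start its origin is 30 mm above the shelf; home it is 8 mm, collar on the guide plate.
- bar (a point): Middle of the arm's square bar (10 x 10 mm, 118 to 128 mm above the arm's origin, from the axis to 105 mm along +x), 75 mm out: push it here. At the start turned 0.5 to 1.3 rad from the slot; the foot enters only with the arm's x within about 0.12 rad of the stand's +x. Opposite it, 52 mm out, a counterweight 24 mm wide, 111 to 135 mm up.
- cap (a point): Centre of the flat top of the arm's round cap (30 mm wide, 8 mm thick), on its axis, 140 mm above the arm's origin: the place to press.
- clip (a point): The middle of the open two-prong clip (26 mm wide) at the bar's far end, 118 mm from the axis and 123 mm above the arm's origin; the prongs reach to 129 mm.
- keeper (a joint): Angle of the dark steel keeper, a flat tongue 13 mm wide, 101 to 109 mm above the shelf, turning on an upright pin. 0 = closed: it lies along the stand's +x, beside the post, 3 mm above the home collar. Grows as it opens towards the stand's +y (counter-clockwise from above), to 1.4 rad. Light friction: stays where left. An arm that is not home stops it short.
- keeper_hinge (a point): Axis of the keeper's pin at the tongue's underside, 101 mm above the shelf, at x = -42, y = +18 mm in the stand's frame.
- keeper_peg (a point): Centre of the top of the keeper's upright push peg, 12 mm wide, from 109 to 138 mm above the shelf, 87 mm along the tongue from the pin.
- hide_big: Bystander: brown ceramic pebble hide, 90 mm wide, 45 mm high, beside the stand on its -y side. Origin under its centre.
- hide_small: Bystander: brown ceramic pebble hide, 72 mm wide, 36 mm high, beside the stand on its +y side. Origin under its centre.
- tub: Bystander: yellow plastic tub with flip-top lid, 90 x 110 mm, 107 mm high. Origin under its centre.
- pipette: Bystander: steel feeding pipette with rubber bulb, lying, 215 mm long, 22 mm high. Origin under its barrel.
- beaker: Bystander: open steel cup, 60 mm wide and high. Origin under its centre.
- jar: Bystander: amber jar, 56 mm wide, 70 mm high. Origin under its centre.
- tweezers: Bystander: lying steel tweezers, 150 mm long, 8 mm high. Origin under the middle.
Things that resemble listed ones, but are neither listed nor needed, are in the scene too. What is shaped like the swing but red is not meant.

How it is judged:
On the way, in this order (a step that is already met when the one before it is completed fails the run):
1. the arm is turned in line with the slot, its clip over the drip dish, still up (angle between the x axis of swing and the x axis of stand, either way round below 0.16 rad and x of clip in the frame of stand above 0.1 m and z of swing in the frame of stand above 0.015 m), for 0.2 s.
2. the arm is pressed home, collar on the guide plate (z of swing in the frame of stand below 0.0105 m and horizontal distance between swing and stand below 0.004 m), for 0.2 s.
3. the keeper is swung over the collar (value of joint keeper below 0.1 rad), for 0.2 s.
At the end, for the whole second after the job is handed in: The swing arm is upright and still in the stand, its foot through the slot with the collar on the guide plate (within 2.5 mm of fully home, within 4 mm of the hole's axis), its bar along the stand's +x within 0.16 rad with the clip over the drip dish, and the keeper is closed to within 0.1 rad (all of step 2 and angle between the x axis of swing and the x axis of stand, either way round below 0.16 rad and x of clip in the frame of stand above 0.1 m and angle between swing's own z axis and vertical below 0.06 rad and value of joint keeper below 0.1 rad and linear speed of swing below 0.02 m/s); the robot touches nothing.
It fails at once if a bystander is pushed or knocked more than 30 mm (distance of any of hide_big, hide_small, tub, pipette, beaker, jar, tweezers from where it was at the start of the episode above 0.03 m).
It also fails if it takes over 64 s, if anything falls off the work surface, if the arm or the gripper's body presses on something with over 40 N, if the wrist force passes 120 N, or if a joint passes its speed limit or range.

## Working session

There is one attempt and no reset: what is moved stays moved. The work goes in short steps, Python scripts to look and compute and a tool call to move; the robot and the scene stay as the last step left them, time stands still between calls to the robot, and variables do not carry over. Pictures are saved under pics/ and viewed, at most 12 in all, crops included, and the job is handed in when it is done.

Besides the shell and the picture viewer there is one more tool, called after ">>>" in YAML: its name, and indented under it one key for each argument. apply_moves: Moves the arm, as the interface text tells. Its arguments: {"type":"object","properties":{"deltas":{"type":"array","items":{"type":"array"}},"squeeze":{"type":"number"}},"required":["deltas"]}

```bash
mkdir -p pics
python3 - <<'E'
from station import bot
import cv2,numpy as np
o=bot.get_obs();print({k:np.round(v,3).tolist() for k,v in o.items()})
for n in ["scene","side"]:
    p=bot.read_camera(n);cv2.imwrite(f"pics/{n}.png",cv2.cvtColor(p["color"],cv2.COLOR_RGB2BGR))
    np.savez(f"{n}.npz",K=p["intrinsics"],T=p["pose"])
    for t in ["stand","swing","bar","cap","clip","keeper_peg","keeper_hinge","guide","slot","hide_big","hide_small","tub","pipette","beaker","jar","tweezers"]:
        try: print(n,t,[(np.round(d["point"],3).tolist(),round(d["confidence"],2)) for d in bot.look_for(p,t)][:3])
        except Exception as e: print(t,e)
E
```

```text
{'t': 0.0, 'q': [1.157, 0.478, 0.022, 1.556, -0.012, 1.109, -0.083], 'joint_vel': [-0.002, -0.001, -0.0, -0.001, -0.001, 0.0, 0.001], 'joint_torque': [0.001, -59.645, 1.608, -28.12, 0.012, 0.009, 0.0], 'eef_pos': [0.203, -0.643, 0.23], 'tool_rot': [-0.001, 0.988, 0.152, -0.0], 'contact_force': [-0.225, -0.587, -0.748], 'torque': [0.016, 0.063, -0.026], 'grasp_force': 0.0, 'gripper_width': 0.999}
scene stand [([0.591, -0.078, 0.029], 0.95)]
scene swing [([0.314, -0.131, 0.102], 0.96), ([0.543, -0.062, 0.154], 0.78), ([0.566, -0.215, 0.037], 0.51)]
scene bar [([0.317, -0.129, 0.104], 0.63), ([0.544, -0.062, 0.151], 0.55)]
scene cap [([0.539, -0.063, 0.154], 0.72), ([0.317, -0.135, 0.099], 0.66)]
scene clip [([0.539, -0.059, 0.157], 0.85), ([0.319, -0.131, 0.103], 0.74)]
scene keeper_peg [([0.538, 0.013, 0.11], 0.54)]
scene keeper_hinge [([0.593, -0.078, 0.026], 0.72)]
scene guide [([0.59, -0.078, 0.029], 0.87)]
scene slot [([0.592, -0.077, 0.026], 0.98)]
scene hide_big [([0.57, -0.216, 0.032], 0.64)]
scene hide_small [([0.652, 0.056, 0.027], 0.94)]
scene tub [([0.49, 0.468, 0.08], 0.75
[... 572 characters left out ...]
, 0.119], 0.6), ([0.512, -0.034, 0.056], 0.24)]
side keeper_peg []
side keeper_hinge [([0.514, -0.036, 0.058], 0.93)]
side guide [([0.366, -0.308, 0.04], 0.65), ([0.509, -0.033, 0.059], 0.59), ([0.53, -0.046, 0.153], 0.46)]
side slot [([0.508, -0.035, 0.064], 0.72), ([0.654, -0.37, 0.049], 0.54)]
side hide_big [([0.537, -0.194, 0.034], 0.6)]
side hide_small [([0.629, 0.067, 0.024], 0.66)]
side tub [([0.431, 0.498, 0.101], 0.59)]
side pipette [([0.53, 0.014, 0.11], 0.68), ([0.783, -0.034, 0.012], 0.64)]
side beaker [([0.362, -0.305, 0.04], 0.63), ([0.655, -0.37, 0.045], 0.51), ([0.526, 0.013, 0.116], 0.36)]
side jar [([0.659, -0.368, 0.05], 0.86)]
side tweezers [([0.668, 0.361, 0.007], 0.78)]
```

View pics/scene.png

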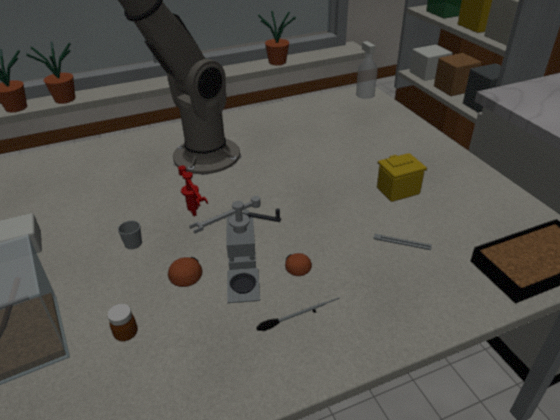

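View pics/side.png

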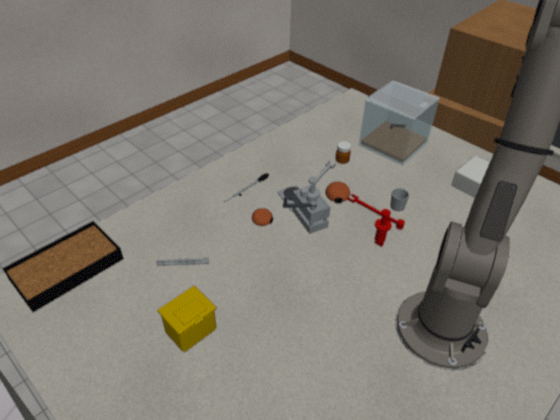

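The scene shows the red look-alike at (188,190), the steel arm with its cap at (238,207), its clip at (195,228) and its counterweight at (256,202). The keeper peg is at (277,215) and the dish at (243,284). In the side view, the steel cap is at (313,183) and the red arm at (383,225). I choose the steel arm and check it in a close crop.

Run:
```python
import cv2,numpy as np
a=cv2.imread("pics/scene.png")[190:310,180:300];b=cv2.imread("pics/side.png")[145:245,265:365]
f=lambda i,s:cv2.resize(i,(s,s),interpolation=cv2.INTER_CUBIC)
cv2.imwrite("pics/crop1.png",np.hstack([cv2.convertScaleAbs(f(a,400),alpha=1.5),cv2.convertScaleAbs(f(b,400),alpha=1.5)]))
```

```text
(no output)
```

View pics/crop1.png

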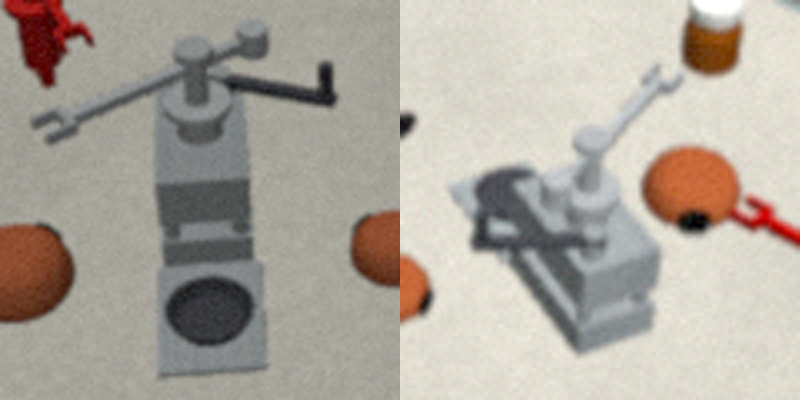

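The crop confirms the grey arm. In it the cap is at (193,45), the clip at (50,124), the peg top at (326,66) and the dish at (210,310). In the side half, the cap is at (591,135), the clip at (662,80) and the dish at about (512,190). I'll back-project these at their known heights.

```bash
cat > h.py <<'E'
import numpy as np
def ray(K,T,u,v,z):
    d=T[:3,:3]@np.linalg.solve(K,[u,v,1]); o=T[:3,3]; return o+d*(z-o[2])/d[2]
E
python3 - <<'E'
from h import *
S=np.load("scene.npz");D=np.load("side.npz")
for n,u,v,z in [("cap",193,45,.17),("clip",50,124,.153),("cw",252,27,.165),("peg",326,66,.138),("dish",210,310,.008),("fp_l",160,376,.0),("fp_r",267,370,.0),("guideL",157,184,.09),("guideR",248,178,.09)]:
    print("scene",n,ray(S["K"],S["T"],180+u*.3,190+v*.3,z).round(4))
for n,u,v,z in [("cap",591,135,.17),("clip",662,80,.153),("pegtop",481,212,.138),("dish",512,190,.008),("hinge",592,232,.109),("gpnear",587,268,.09),("gpright",660,240,.09)]:
    print("side",n,ray(D["K"],D["T"],265+(u-400)*.25,145+v*.25,z).round(4))
E
```

```text
scene cap [ 0.5303 -0.0544  0.17  ]
scene clip [ 0.555  -0.1722  0.153 ]
scene cw [ 0.521  -0.0044  0.165 ]
scene peg [0.5562 0.0409 0.138 ]
scene dish [ 0.6391 -0.0911  0.008 ]
scene fp_l [ 0.6786 -0.144   0.    ]
scene fp_r [ 0.7049 -0.0712  0.    ]
scene guideL [ 0.5785 -0.1054  0.09  ]
scene guideR [ 0.6    -0.0415  0.09  ]
side cap [ 0.5333 -0.0536  0.17  ]
side clip [ 0.555  -0.1639  0.153 ]
side pegtop [0.5532 0.0449 0.138 ]
side dish [ 0.6572 -0.1018  0.008 ]
side hinge [ 0.5004 -0.0247  0.109 ]
side gpnear [ 0.4884 -0.0077  0.09  ]
side gpright [ 0.4707 -0.0731  0.09  ]
```

>>> apply_moves:
  deltas:
    - [0, [1, -0.8, -0.5], -0.23]
    - [0, [1, -0.8, -0.5], -0.23]
    - [0, [1, -0.8, -0.5], -0.23]
    - [0, [1, -0.8, -0.5], -0.23]
    - [0, [1, -0.8, -0.5], -0.23]
    - [0, [1, -0.8, -0.5], -0.23]
    - [0, [1, -0.8, -0.5], -0.23]
    - [0, [1, -0.8, -0.5], -0.23]
    - [0, [1, -0.8, -0.5], -0.23]
    - [0, [1, -0.8, -0.5], -0.23]
    - [0, [1, -0.8, -0.5], -0.23]
    - [0, [1, -0.8, -0.5], -0.23]

```text
t: 2.9
eef_pos: [0.3457, -0.431, 0.3314]
tool_rot: [0.0, 0.642, 0.767, -0.0]
contact_force: [-0.1, 0.9, -0.4]
gripper_width: 1.001
grasp_force: 0.0
```

```bash
cat >> h.py <<'E'
from scipy.spatial.transform import Rotation as R
def state(bot):
    o=bot.get_obs();w,x,y,z=o["tool_rot"];M=R.from_quat([x,y,z,w]).as_matrix()
    return o,np.array(o["eef_pos"]),M,np.arctan2(M[1,0],M[0,0])
def plan(bot,target,psi):
    o,p,M,ps=state(bot)
    print("t",o["t"],"p",p.round(4),"psi",round(ps,3),"F",np.round(o["contact_force"],1),"w",round(o["gripper_width"],3),"q7",round(o["q"][6],2))
    d=(psi-ps+np.pi)%(2*np.pi)-np.pi
    print("  shift",(M.T@(np.array(target)-p)/.2).round(3).tolist(),"turn",round(-d/2/np.pi,3))
E
python3 - <<'E'
from station import bot
from h import *
plan(bot,[.565,-.115,.36],1.772)
E
```

```text
t 2.9 p [ 0.3457 -0.431   0.3314] psi 1.748 F [-0.1  0.9 -0.4] w 1.001 q7 0.9
  shift [1.362, 1.358, -0.143] turn -0.004
```

>>> apply_moves:
  deltas:
    - [0.3, [1, 1, -0.1], 0]
    - [0.6, [1, 1, -0.1], 0]
    - [0.6, [1, 1, -0.1], 0]
    - [0.6, [1, 1, -0.1], 0]
    - [0.6, [1, 1, -0.1], 0]
    - [0.6, [1, 1, -0.1], 0]
    - [0.6, [1, 1, -0.1], 0]
    - [0.6, [1, 1, -0.1], 0]

```text
t: 3.7
eef_pos: [0.5069, -0.1979, 0.3512]
tool_rot: [-0.0, 0.641, 0.768, -0.0]
contact_force: [-1.0, -0.7, -0.4]
gripper_width: 0.398
grasp_force: 0.0
```

>>> apply_moves:
  deltas:
    - [0.6, [0.35, 0.35, 0], 0]
    - [0.6, [0.35, 0.35, 0], 0]
    - [0.6, [0.35, 0.35, 0], 0]
    - [0.6, [0.35, 0.35, 0], 0]
    - [0.6, [0.35, 0.35, 0], 0]

```text
t: 4.2
eef_pos: [0.5622, -0.1195, 0.3509]
tool_rot: [-0.0, 0.642, 0.767, -0.001]
contact_force: [-0.1, -0.3, 0.6]
gripper_width: 0.404
grasp_force: 0.0
```

Run:
```python
from station import bot
from h import *
import cv2
plan(bot,[.565,-.115,.36],1.772)
o,p,M,ps=state(bot)
c=bot.read_camera("wrist")
T=np.eye(4);T[:3,:3]=M;T[:3,3]=p
np.savez("w1.npz",K=c["intrinsics"],T=T@c["hand_eye"]);print(c["hand_eye"].round(3))
cv2.imwrite("pics/w1.png",cv2.cvtColor(c["color"],cv2.COLOR_RGB2BGR))
```

```text
t 4.2 p [ 0.5622 -0.1195  0.3509] psi 1.747 F [-0.1 -0.3  0.6] w 0.404 q7 0.15
  shift [0.02, 0.018, -0.045] turn -0.004
[[ 0.002 -0.952 -0.308  0.079]
 [ 1.     0.001  0.001  0.   ]
 [-0.001 -0.308  0.952 -0.142]
 [ 0.     0.     0.     1.   ]]
```

View pics/w1.png

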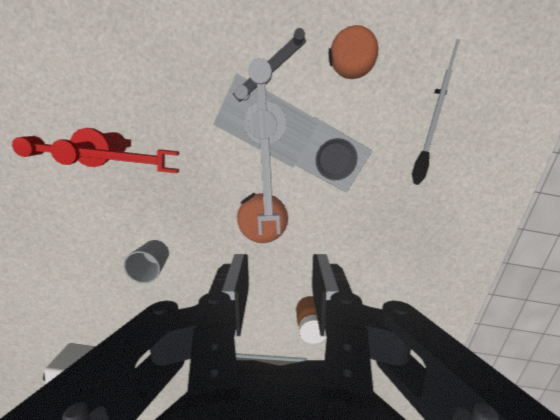

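The wrist view shows the counterweight at (260,70), the collar and cap around (264,122), the clip at (269,222), the dish at (337,159), the hinge at (241,92) and the peg at (299,35). I'll crop it for precision.

Run:
```python
import cv2
a=cv2.imread("pics/w1.png")[20:245,200:400]
cv2.imwrite("pics/crop2.png",cv2.convertScaleAbs(cv2.resize(a,None,fx=2.6667,fy=2.6667,interpolation=cv2.INTER_CUBIC),alpha=1.4))
```

```text
(no output)
```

View pics/crop2.png

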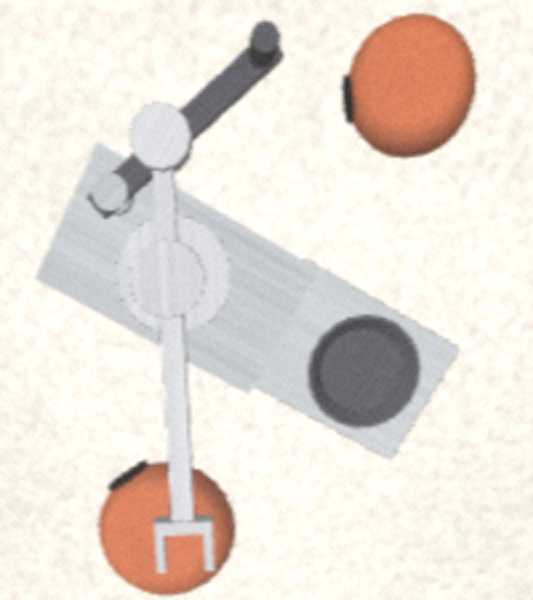

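In the crop the cap is at (167,278), the clip's middle at (184,548), the peg top at (265,37), the hinge at (112,192) and the dish at (364,371). The plate edge runs from (97,143) to (308,258).

Run:
```python
from h import *
W=np.load("w1.npz");P={}
for n,u,v,z in [("cap",167,278,.17),("cw",160,135,.165),("clip",184,548,.153),("peg",265,37,.138),("hinge",112,192,.11),("dish",364,371,.008),("e1",97,143,.09),("e2",308,258,.09),("f1",38,275,.09),("f2",250,390,.09),("g1",459,350,.005),("g2",392,458,.005)]:
    P[n]=ray(W["K"],W["T"],200+u*.375,20+v*.375,z);print(n,P[n].round(4))
an=lambda a,b:(round(float(np.arctan2(*(P[b]-P[a])[1::-1])),3),round(float(np.linalg.norm((P[b]-P[a])[:2])),4))
for a,b in [("cap","clip"),("cw","cap"),("cap","dish"),("e1","e2"),("f1","f2"),("g1","g2"),("hinge","peg"),("cap","hinge")]:print(a,b,an(a,b))
```

```text
cap [ 0.5327 -0.0551  0.17  ]
cw [ 0.5216 -0.0045  0.165 ]
clip [ 0.5585 -0.172   0.153 ]
peg [0.5547 0.0408 0.138 ]
hinge [ 0.4994 -0.0252  0.11  ]
dish [ 0.6515 -0.0943  0.008 ]
e1 [ 0.4871 -0.0045  0.09  ]
e2 [ 0.5946 -0.0371  0.09  ]
f1 [ 0.4665 -0.0681  0.09  ]
f2 [ 0.5792 -0.1051  0.09  ]
g1 [ 0.706 -0.072  0.005]
g2 [ 0.6825 -0.145   0.005 ]
cap clip (-1.354, 0.1197)
cw cap (-1.355, 0.0518)
cap dish (-0.319, 0.125)
e1 e2 (-0.294, 0.1124)
f1 f2 (-0.317, 0.1186)
g1 g2 (-1.882, 0.0767)
hinge peg (0.874, 0.0861)
cap hinge (2.41, 0.0448)
```

Run:
```python
from station import bot
from h import *
plan(bot,[.5486,-.128,.20],1.788)
plan(bot,[.5486,-.128,.132],1.788)
```

```text
t 4.25 p [ 0.5622 -0.1196  0.3511] psi 1.747 F [-0.9 -0.6  0.7] w 0.405 q7 0.15
  shift [-0.029, -0.073, 0.755] turn -0.007
t 4.25 p [ 0.5622 -0.1196  0.3511] psi 1.747 F [-0.9 -0.6  0.7] w 0.405 q7 0.15
  shift [-0.028, -0.073, 1.095] turn -0.007
```

>>> apply_moves:
  deltas:
    - [0.6, [-0.028, -0.073, 0.2], -0.007]
    - [0.6, [-0.028, -0.073, 0.4], -0.007]
    - [0.6, [-0.028, -0.073, 0.6], -0.007]
    - [0.6, [-0.028, -0.073, 0.7], -0.007]
    - [0.6, [-0.028, -0.073, 0.75], -0.007]
    - [0.6, [-0.028, -0.073, 0.8], -0.007]
    - [0.6, [-0.028, -0.073, 0.85], -0.007]
    - [0.6, [-0.028, -0.073, 0.9], -0.007]
    - [0.6, [-0.028, -0.073, 0.95], -0.007]
    - [0.6, [-0.028, -0.073, 1.0], -0.007]

```text
t: 5.25
eef_pos: [0.5499, -0.1251, 0.1509]
tool_rot: [0.0, 0.624, 0.782, 0.0]
contact_force: [-0.1, -0.1, -0.2]
gripper_width: 0.396
grasp_force: 0.0
```

Run:
```python
from station import bot
from h import *
import cv2
plan(bot,[.5486,-.128,.132],1.788)
c=bot.read_camera("wrist");cv2.imwrite("pics/w2.png",cv2.cvtColor(c["color"],cv2.COLOR_RGB2BGR))
```

```text
t 5.25 p [ 0.5499 -0.1251  0.1509] psi 1.795 F [-0.1 -0.1 -0.2] w 0.396 q7 0.1
  shift [-0.013, -0.01, 0.094] turn 0.001
```

View pics/w2.png

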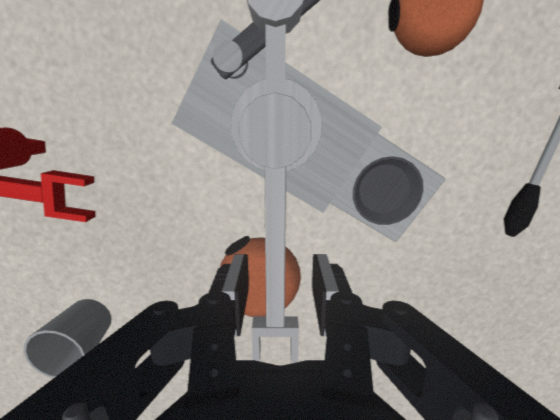

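>>> apply_moves:
  deltas:
    - [0.6, [-0.01, 0, 0.04], 0]
    - [0.6, [-0.01, 0, 0.08], 0]
    - [0.6, [-0.01, 0, 0.09], 0]
    - [0.6, [-0.01, 0, 0.09], 0]

```text
t: 5.7
eef_pos: [0.5499, -0.1269, 0.1329]
tool_rot: [-0.0, 0.624, 0.782, -0.0]
contact_force: [0.6, 0.4, -0.3]
gripper_width: 0.399
grasp_force: 0.0
```

>>> apply_moves:
  deltas:
    - [0.6, [0.002, 0.037, 0], -0.016]
    - [0.6, [0.007, 0.075, 0], -0.032]
    - [0.6, [0.017, 0.111, 0], -0.048]
    - [0.6, [0.03, 0.146, 0], -0.064]
    - [0.6, [0.046, 0.18, 0], -0.08]
    - [0.6, [0.065, 0.212, 0], -0.095]
    - [0.6, [0.088, 0.242, 0], -0.111]
    - [0.6, [0.114, 0.269, 0], -0.127]
    - [0.6, [0.142, 0.294, 0], -0.143]
    - [0.6, [0.172, 0.316, 0], -0.159]
    - [0.6, [0.186, 0.324, 0], -0.166]
    - [0.6, [0.186, 0.324, 0], -0.166]

```text
t: 6.9
eef_pos: [0.6054, -0.0757, 0.1337]
tool_rot: [0.0, 0.151, 0.989, 0.0]
contact_force: [0.2, -0.8, 0.4]
gripper_width: 0.399
grasp_force: 0.0
```

Run:
```python
from station import bot
from h import *
import cv2
a=-.312
plan(bot,[.5325+.075*np.cos(a),-.0547+.075*np.sin(a),.132],a+np.pi)
c=bot.read_camera("wrist");cv2.imwrite("pics/w3.png",cv2.cvtColor(c["color"],cv2.COLOR_RGB2BGR))
```

```text
t 6.9 p [ 0.6054 -0.0757  0.1337] psi 2.839 F [ 0.2 -0.8  0.4] w 0.399 q7 0.91
  shift [0.004, -0.012, 0.008] turn 0.001
```

View pics/w3.png

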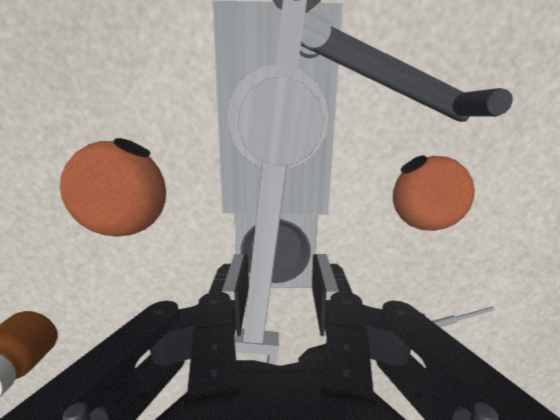

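The bar lags inside the cage, lying against the left finger. It runs from (272,170) to (256,335), while the stand's axis is vertical in the view at about column 280. I'll close on it gently to centre it.

>>> apply_moves:
  deltas:
    - [0.7, [0, -0.01, 0], 0]
    - [0.75, [0, -0.01, 0], 0]
    - [0.8, [0, -0.01, 0], 0]
    - [0.85, [0, -0.01, 0], 0]
    - [0.9, [0, -0.01, 0], 0]
    - [0.9, [0, -0.01, 0], 0]
    - [0.9, [0, -0.01, 0], 0]
    - [0.9, [0, -0.01, 0], 0]
  squeeze: 20

```text
t: 7.75
eef_pos: [0.6045, -0.0781, 0.1333]
tool_rot: [0.0, 0.151, 0.988, 0.0]
contact_force: [-0.9, 0.3, -0.4]
gripper_width: 0.112
grasp_force: 21.0
```

Run:
```python
from station import bot
from h import *
import cv2
o,p,M,ps=state(bot);print(p,ps-np.pi,o["contact_force"],o["grasp_force"],o["gripper_width"])
c=bot.read_camera("wrist");T=np.eye(4);T[:3,:3]=M;T[:3,3]=p
np.savez("w4.npz",K=c["intrinsics"],T=T@c["hand_eye"])
cv2.imwrite("pics/w4.png",cv2.resize(cv2.cvtColor(c["color"],cv2.COLOR_RGB2BGR)[:,80:480],None,fx=1.4286,fy=1.4286,interpolation=cv2.INTER_CUBIC))
```

```text
[ 0.60448548 -0.07813414  0.13333361] -0.3036155582690454 [-0.85991008  0.25711689 -0.43700761] 20.953297019004822 0.11224161409281515
```

View pics/w4.png

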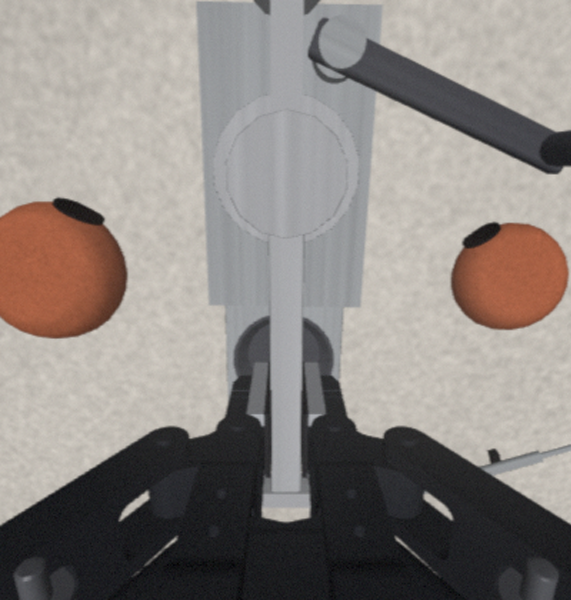

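The bar now lies centred over the plate and the dish: bar at column 287, plate edges at 209 and 361. The cap is at (287,173). I'll release, lift and go over the cap.

>>> apply_moves:
  deltas:
    - [0.8, [0, 0, 0], 0]
    - [0.7, [0, 0, 0], 0]
    - [0.6, [0, 0, 0], 0]
    - [0.6, [0, 0, 0], 0]
    - [0.6, [0, 0, -0.1], 0]
    - [0.6, [0, 0, -0.25], 0]
    - [0.6, [0, 0, -0.4], 0]
    - [0.6, [0, 0, -0.4], 0]

```text
t: 8.6
eef_pos: [0.607, -0.0777, 0.2178]
tool_rot: [0.004, 0.151, 0.988, 0.0]
contact_force: [-0.1, 0.6, 0.0]
gripper_width: 0.396
grasp_force: 0.0
```

Run:
```python
from station import bot
from h import *
W=np.load("w4.npz");print("cap",ray(W["K"],W["T"],280.9,121.1,.17))
for n,u,v,z in [("L",209,305,.09),("R",361,305,.09),("TL",197,2,.09),("TR",382,4,.09)]: print(n,ray(W["K"],W["T"],80+u*.7,v*.7,z).round(4))
plan(bot,[.533,-.055,.195],-.312+np.pi)
```

```text
cap [ 0.53180738 -0.05512806  0.17      ]
L [ 0.5786 -0.107   0.09  ]
R [ 0.5995 -0.04    0.09  ]
TL [ 0.4649 -0.0693  0.09  ]
TR [ 0.4862 -0.0033  0.09  ]
t 8.6 p [ 0.607  -0.0777  0.2178] psi 2.838 F [-0.1  0.6  0. ] w 0.396 q7 0.98
  shift [0.388, -0.002, 0.111] turn 0.001
```

>>> apply_moves:
  deltas:
    - [1, [0.2, 0, 0], 0]
    - [1, [0.388, 0, 0], 0]
    - [1, [0.388, 0, 0.05], 0]
    - [1, [0.388, 0, 0.1], 0]
    - [1, [0.388, 0, 0.15], 0]
    - [1, [0.388, 0, 0.18], 0]
    - [1, [0.388, 0, 0.18], 0]

```text
t: 9.3
eef_pos: [0.5303, -0.0551, 0.1758]
tool_rot: [-0.001, 0.151, 0.988, 0.0]
contact_force: [0.3, -0.7, 0.4]
gripper_width: -0.002
grasp_force: 0.0
```

Run:
```python
from station import bot
from h import *
import cv2
plan(bot,[.5325,-.055,.172],-.312+np.pi)
o,p,M,ps=state(bot)
c=bot.read_camera("wrist")
cv2.imwrite("pics/w5.png",cv2.cvtColor(c["color"],cv2.COLOR_RGB2BGR))
```

```text
t 9.3 p [ 0.5303 -0.0551  0.1758] psi 2.838 F [ 0.3 -0.7  0.4] w -0.002 q7 0.93
  shift [-0.011, 0.004, 0.019] turn 0.001
```

View pics/w5.png

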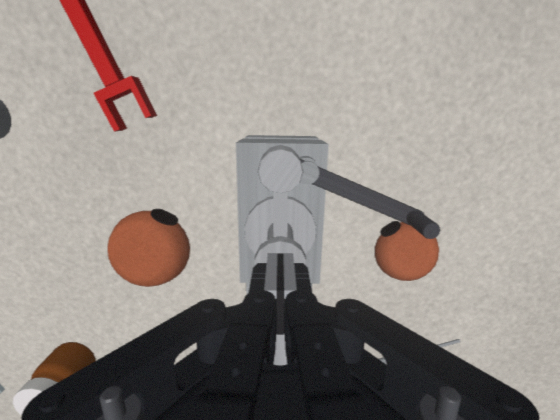

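The counterweight at (280,170) is centred between the plate edges (238 and 325), so the arm is still in line. I'll press down.

>>> apply_moves:
  deltas:
    - [1, [-0.01, 0, 0.015], 0]
    - [1, [-0.01, 0, 0.03], 0]
    - [1, [-0.01, 0, 0.035], 0]
    - [1, [-0.01, 0, 0.045], 0]
    - [1, [-0.01, 0, 0.055], 0]
    - [1, [-0.01, 0, 0.065], 0]

```text
t: 9.95
eef_pos: [0.5329, -0.0555, 0.1649]
tool_rot: [0.001, 0.151, 0.988, -0.0]
contact_force: [-1.0, -0.6, 4.6]
gripper_width: 0.001
grasp_force: 2.5
```

>>> apply_moves:
  deltas:
    - [1, [0, 0, 0.012], 0]
    - [1, [0, 0, 0.024], 0]
    - [1, [0, 0, 0.036], 0]
    - [1, [0, 0, 0.048], 0]
    - [1, [0, 0, 0.06], 0]
    - [1, [0, 0, 0.07], 0]

```text
t: 10.55
eef_pos: [0.5327, -0.0555, 0.1506]
tool_rot: [0.0, 0.151, 0.988, 0.0]
contact_force: [0.4, 0.1, 4.4]
gripper_width: -0.001
grasp_force: 2.5
```

>>> apply_moves:
  deltas:
    - [1, [0, 0, 0.005], 0]
    - [1, [0, 0, 0.01], 0]
    - [1, [0, 0, 0.014], 0]
    - [1, [0, 0, 0.017], 0]
    - [1, [0, 0, 0.017], 0]

```text
t: 11.05
eef_pos: [0.5327, -0.0556, 0.1481]
tool_rot: [0.0, 0.151, 0.988, -0.0]
contact_force: [-3.6, 0.2, 14.7]
gripper_width: 0.001
grasp_force: 7.3
```

>>> apply_moves:
  deltas:
    - [1, [0, 0, 0], 0]
    - [1, [0, 0, 0], 0]
    - [1, [0, 0, 0], 0]
    - [1, [0, 0, -0.02], 0]
    - [1, [0, 0, -0.1], 0]
    - [1, [0, 0, -0.3], 0]
    - [1, [0, 0, -0.3], 0]

```text
t: 11.75
eef_pos: [0.5351, -0.055, 0.2118]
tool_rot: [0.004, 0.151, 0.989, 0.0]
contact_force: [0.1, 1.8, 0.7]
gripper_width: -0.001
grasp_force: 0.0
```

Run:
```python
from station import bot
from h import *
import cv2
plan(bot,[.531,.061,.2],.87+np.pi)
plan(bot,[.531,.061,.116],.87+np.pi)
p=bot.read_camera("side")
cv2.imwrite("pics/s2.png",cv2.cvtColor(p["color"],cv2.COLOR_RGB2BGR))
```

```text
t 11.75 p [ 0.5351 -0.055   0.2118] psi 2.838 F [0.1 1.8 0.7] w -0.001 q7 0.96
  shift [0.193, 0.547, 0.059] turn -0.187
t 11.75 p [ 0.5351 -0.055   0.2118] psi 2.838 F [0.1 1.8 0.7] w -0.001 q7 0.96
  shift [0.196, 0.546, 0.479] turn -0.187
```

>>> apply_moves:
  deltas:
    - [1, [0.19, 0.2, 0], -0.024]
    - [1, [0.19, 0.4, 0], -0.048]
    - [1, [0.195, 0.546, 0], -0.072]
    - [1, [0.195, 0.546, 0], -0.096]
    - [1, [0.195, 0.546, 0], -0.12]
    - [1, [0.195, 0.546, 0], -0.144]
    - [1, [0.195, 0.546, 0], -0.168]
    - [1, [0.195, 0.546, 0.1], -0.187]
    - [1, [0.195, 0.546, 0.2], -0.187]
    - [1, [0.195, 0.546, 0.3], -0.187]
    - [1, [0.195, 0.546, 0.4], -0.187]
    - [1, [0.195, 0.546, 0.475], -0.187]

```text
t: 13.0
eef_pos: [0.5267, 0.0597, 0.1102]
tool_rot: [-0.001, -0.422, 0.907, 0.0]
contact_force: [-0.4, -0.2, 0.5]
gripper_width: -0.002
grasp_force: 0.0
```

Run:
```python
from station import bot
from h import *
import cv2
plan(bot,[.531,.061,.116],.87+np.pi)
w=bot.read_camera("wrist")["color"]
np.save("x.npy",w);cv2.imwrite("pics/w6.png",cv2.cvtColor(w,cv2.COLOR_RGB2BGR))
o,p,M,ps=state(bot)
h=np.array([.499,-.025]);r=.087;off=.021
for a in list(np.arange(.85,-.3,-.1))+[-.312]:
    t=h+r*np.array([np.cos(a),np.sin(a)])+off*np.array([-np.sin(a),np.cos(a)])
    d=M.T@(np.array([*t,p[2]])-p)/.2
    da=a+np.pi-ps;da=(da+np.pi)%(2*np.pi)-np.pi
    print(round(a,2),d.round(3),round(-da/2/np.pi,3))
```

```text
t 13.0 p [0.5267 0.0597 0.1102] psi -2.27 F [-0.4 -0.2  0.5] w -0.002 q7 1.66
  shift [-0.018, -0.012, -0.029] turn 0.0
0.85 [-0.028 -0.074 -0.   ] 0.003
0.75 [-0.036 -0.118 -0.001] 0.019
0.65 [-0.039 -0.163 -0.001] 0.035
0.55 [-0.037 -0.207 -0.001] 0.051
0.45 [-0.031 -0.252 -0.001] 0.067
0.35 [-0.021 -0.295 -0.001] 0.083
0.25 [-0.006 -0.337 -0.001] 0.099
0.15 [ 0.013 -0.378 -0.001] 0.115
0.05 [ 0.036 -0.416 -0.001] 0.131
-0.05 [ 0.062 -0.452 -0.001] 0.147
-0.15 [ 0.092 -0.486 -0.001] 0.163
-0.25 [ 0.125 -0.516 -0.001] 0.178
-0.31 [ 0.147 -0.533 -0.001] 0.188
```

View pics/w6.png

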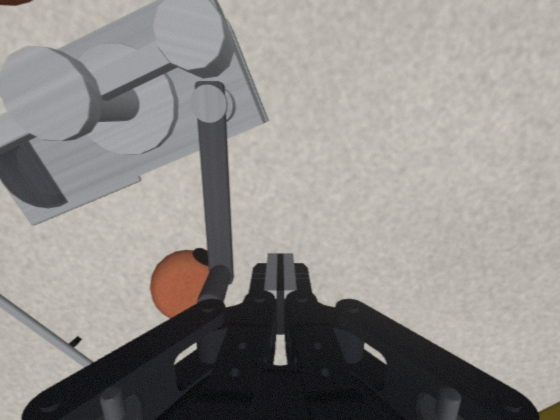

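The peg foot at about (215,280) is on the left of the closed fingers (280,270), and the keeper runs up to the pin at (210,105). The arm is down and over the plate. I'll raise the tip about 8 mm and push along the arc.

>>> apply_moves:
  deltas:
    - [1, [-0.02, -0.03, -0.04], 0]
    - [1, [-0.028, -0.074, -0.04], 0.003]
    - [1, [-0.036, -0.118, -0.04], 0.019]
    - [1, [-0.039, -0.163, -0.04], 0.035]
    - [1, [-0.037, -0.207, -0.04], 0.051]
    - [1, [-0.031, -0.252, -0.04], 0.067]
    - [1, [-0.021, -0.295, -0.04], 0.083]
    - [1, [-0.006, -0.337, -0.04], 0.099]
    - [1, [0.013, -0.378, -0.04], 0.115]
    - [1, [0.036, -0.416, -0.04], 0.131]
    - [1, [0.062, -0.452, -0.04], 0.147]
    - [1, [0.062, -0.452, -0.04], 0.147]

```text
t: 14.25
eef_pos: [0.5907, -0.009, 0.1213]
tool_rot: [0.001, 0.028, 1.0, -0.0]
contact_force: [0.5, 0.1, -0.1]
gripper_width: -0.002
grasp_force: 0.0
```

Run:
```python
from station import bot
from h import *
import cv2
o,p,M,ps=state(bot);print(p,ps,o["contact_force"])
h=np.array([.499,-.025]);r=.087
for off in (.021,.018,.015,.012):
    a=-.312
    t=h+r*np.array([np.cos(a),np.sin(a)])+off*np.array([-np.sin(a),np.cos(a)])
    da=a+np.pi-ps;da=(da+np.pi)%(2*np.pi)-np.pi
    print(off,(M.T@(np.array([*t,p[2]])-p)/.2).round(3),round(-da/2/np.pi,3))
a=bot.read_camera("side")["color"][140:240,260:360];b=bot.read_camera("scene")["color"][180:300,180:300]
f=lambda i:cv2.resize(i,(400,400),interpolation=cv2.INTER_CUBIC)
cv2.imwrite("pics/c7.png",cv2.convertScaleAbs(cv2.cvtColor(np.hstack([f(b),f(a)]),cv2.COLOR_RGB2BGR),alpha=1.4))
```

```text
[ 0.59074354 -0.00903689  0.12133102] 3.085360732949066 [ 0.4859184   0.12431378 -0.10478648]
0.021 [ 0.006 -0.114  0.   ] 0.041
0.018 [ 0.01  -0.128  0.   ] 0.041
0.015 [ 0.014 -0.143  0.   ] 0.041
0.012 [ 0.017 -0.157  0.   ] 0.041
```

View pics/c7.png

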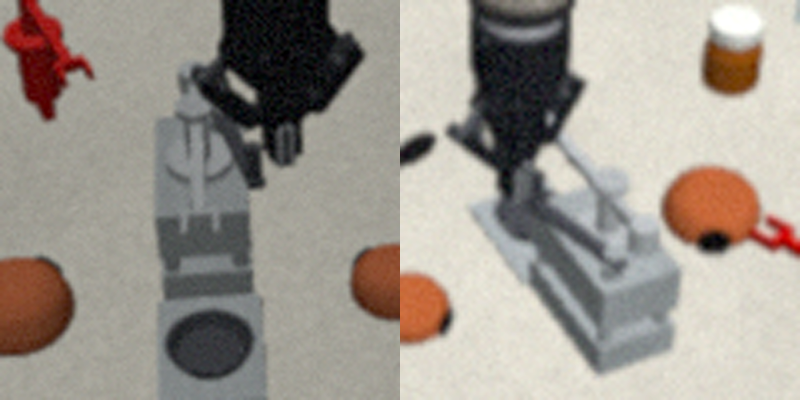

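The keeper is following: the peg is just inside the fingers at about (250,150) in the scene crop, and the arm is home along the stand. I'll finish the arc.

>>> apply_moves:
  deltas:
    - [1, [0.0, -0.04, 0], 0.015]
    - [1, [0.003, -0.08, 0], 0.03]
    - [1, [0.006, -0.1, 0], 0.041]
    - [1, [0.006, -0.114, 0], 0.041]
    - [1, [0.006, -0.114, 0], 0.041]

```text
t: 14.85
eef_pos: [0.5867, -0.03, 0.1202]
tool_rot: [0.0, 0.153, 0.988, 0.0]
contact_force: [-0.6, 0.2, -0.4]
gripper_width: -0.001
grasp_force: 0.0
```

>>> apply_moves:
  deltas:
    - [1, [0, -0.008, 0], 0]
    - [1, [0, -0.015, 0], 0]
    - [1, [0, -0.022, 0], 0]
    - [1, [0, -0.022, 0], 0]

```text
t: 15.25
eef_pos: [0.5855, -0.0335, 0.12]
tool_rot: [0.0, 0.154, 0.988, 0.001]
contact_force: [1.3, 1.6, -1.1]
gripper_width: 0.001
grasp_force: 1.6
```

>>> apply_moves:
  deltas:
    - [1, [0, -0.007, 0], 0]
    - [1, [0, -0.014, 0], 0]
    - [1, [0, -0.02, 0], 0]
    - [1, [0, -0.02, 0], 0]

```text
t: 15.65
eef_pos: [0.5853, -0.0339, 0.1203]
tool_rot: [0.001, 0.153, 0.988, 0.003]
contact_force: [4.4, 10.1, -4.6]
gripper_width: -0.001
grasp_force: 5.5
```

>>> apply_moves:
  deltas:
    - [1, [0, 0.05, 0], 0]
    - [1, [0, 0.15, 0], 0]
    - [1, [0, 0.2, -0.2], 0]
    - [1, [0, 0.2, -0.4], 0]
    - [1, [0, 0.2, -0.6], 0]
    - [1, [0, 0.2, -0.8], 0]
    - [1, [0, 0.2, -0.8], 0]

```text
t: 16.35
eef_pos: [0.5988, 0.0003, 0.2858]
tool_rot: [0.004, 0.155, 0.988, 0.0]
contact_force: [-0.2, -0.5, 0.8]
gripper_width: 0.001
grasp_force: 0.0
```

Run:
```python
from station import bot
from h import *
import cv2
o,p,M,ps=state(bot);print(p,ps,o["contact_force"])
c=bot.read_camera("wrist");T=np.eye(4);T[:3,:3]=M;T[:3,3]=p
np.savez("w8.npz",K=c["intrinsics"],T=T@c["hand_eye"])
W=c["color"]
cv2.imwrite("pics/w8.png",cv2.convertScaleAbs(cv2.resize(cv2.cvtColor(W[:260,100:447],cv2.COLOR_RGB2BGR),None,fx=2.3,fy=2.3,interpolation=cv2.INTER_CUBIC),alpha=1.4))
```

```text
[5.98827934e-01 3.47706632e-04 2.85845322e-01] 2.8310679528444074 [-0.22496546 -0.46702154  0.76702802]
```

View pics/w8.png

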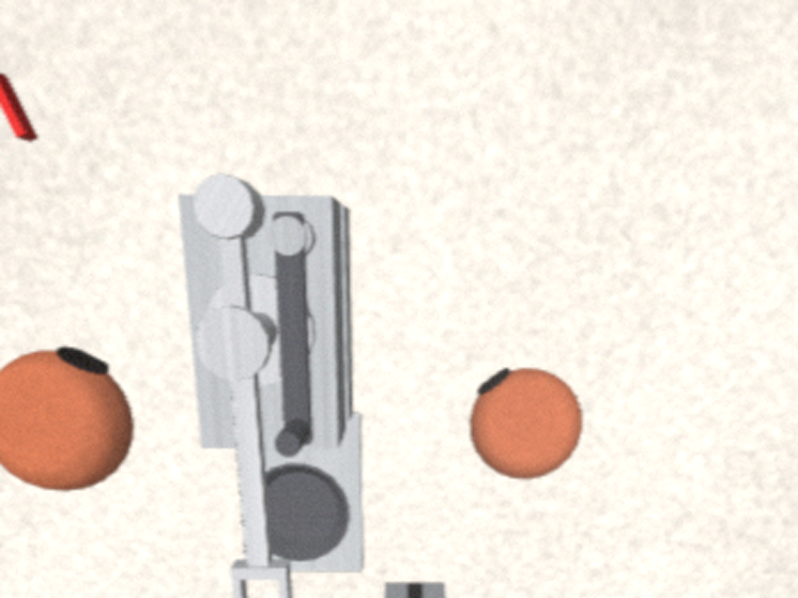

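The keeper runs from its pin (290,235) to the peg (289,441), along the stand. The cap is at (235,342), the counterweight at (225,206) and the clip base at (261,566). I'll check these numerically.

Run:
```python
from h import *
W=np.load("w8.npz");P={}
for n,u,v,z in [("k1",290,232,.109),("k2",295,410,.109),("peg",289,441,.138),("cap",235,342,.148),("cw",225,206,.143),("clip",261,566,.136),("p1",181,197,.09),("p2",203,446,.09)]:
    P[n]=ray(W["K"],W["T"],100+u/2.3,v/2.3,z);print(n,P[n].round(4))
for a,b in [("k1","k2"),("k1","peg"),("cw","clip"),("cap","clip"),("p1","p2")]:
    d=(P[b]-P[a])[:2];print(a,b,round(float(np.arctan2(d[1],d[0])),3),np.linalg.norm(d).round(4))
```

```text
k1 [ 0.4972 -0.0235  0.109 ]
k2 [ 0.572  -0.0497  0.109 ]
peg [ 0.5796 -0.0504  0.138 ]
cap [ 0.5325 -0.0537  0.148 ]
cw [ 0.4835 -0.0389  0.143 ]
clip [ 0.6325 -0.0851  0.136 ]
p1 [ 0.4665 -0.0684  0.09  ]
p2 [ 0.5781 -0.1055  0.09  ]
k1 k2 -0.336 0.0792
k1 peg -0.315 0.0867
cw clip -0.3 0.156
cap clip -0.304 0.1048
p1 p2 -0.321 0.1176
```

Everything is consistent: the keeper is about 0 rad off the stand's axis, the bar is in line and the cap is at its home height. I'll hand it in.

```bash
python3 -c "
from station import bot
print(bot.hand_in())"
```

```text
the job is handed in; nothing more can be done
None
```

I turned the swing arm in line with the slot, pressed it home and closed the keeper against its stop without touching any bystander, then handed the job in at about 16 s; the hand-in returned no verdict.

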